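# Tilt and lock the sample tray

## Robot

A 6-joint arm with a two-finger parallel gripper is mounted at the origin on the work surface. World frame = base frame: x ahead of the robot, y to its left, z up, the work surface at z = 0. Lengths are in m, angles in rad, forces in N, time in s.
With the tool pointing down it reaches from about 0.35 to 0.725 m from the base axis. Payload 4.3 kg.
Tool frame: the origin (TCP) lies between the finger pads; the fingertips stand 19 mm ahead of it and the grasp point (between the pads) is the TCP; z points along the fingers, y is the line along which they close (so a half turn about z gives the same grasp; the last joint's range is limited). The gripper opens to 85 mm and grips with 20 to 120 N. Pads are 22 mm wide; open, the fingers measure 114 mm over their backs; the gripper's body (76 mm by 85 mm) begins 54 mm behind the grasp point. The pads swing forward as they close: fully open they stand 13 mm farther back than shut.
Start: joints at [-1.343, 0.377, 0.081, 1.274, 0, 1.46], TCP at [0.191, -0.543, 0.25] pointing down, gripper open.
Joint ranges: [-2.72, 2.72], [-0.84, 1.66], [-1.02, 1.22], [-1.77, 2.12], [-1.37, 1.28], [-3.14, 3.14]. Speed limits (rad/s): [2.57, 2.57, 3.14, 3.14, 3.14, 3.14].

## Interface

Orientations are given as a rotation vector (axis times angle).
In Python, from station import manip gives the robot as it stands. Calls block until the motion is done:
- manip.goto(position, orientation): joint-space move of the TCP to a pose.
- manip.line_to(position, v=0.15, orientation=None, stop_force=None): straight line of the TCP; orientation=None keeps the orientation; v is the mean speed in m/s. With stop_force (N) it stops when the force on the tool has changed by that much, and returns True; else False.
- manip.move_joints(angles): joint-space move.
- manip.move_gripper(opening): opening from 0.0 (shut) to 1.0 (fully open); the grip force is fixed at half the most; returns when the fingers have stopped.
- manip.wait(seconds).
- manip.inverse_kinematics(position, orientation): joint angles nearest the present ones, or None.
- manip.capture(name): name is "side" or "top" or "wrist"; returns a dict with "color" (420x560x3 uint8, red, green, blue), "fx", "fy", "cx", "cy" (pixels), "distortion" ([k1, k2, p1, p2, k3] as OpenCV has them; the pictures are not rectified), "origin" and "rotation" of the camera in the world; the wrist camera has in their place "mount" (4x4, takes a point from camera to tool coordinates, whose origin is the TCP and whose axes are the flange's). Camera axes: x right, y down, z forward; pixel columns grow to the right and rows downward; lengths in m; the calibration is good to about 2 mm. A picture is of the moment at which its call begins: read the wrist's pose just before it. There is no depth.
A pose or a line that the arm cannot do raises manip.MotionError and nothing moves.
- manip.job_done(): hands the job in; it is judged then, once.
Readings, each from a call of its own:
- manip.current_t(): time.
- manip.current_joint_positions(): joint angles.
- manip.current_joint_velocities(): joint speeds.
- manip.current_tau(): joint torques, N m.
- manip.current_tcp_pos(): TCP position.
- manip.current_tool_rot(): TCP orientation.
- manip.current_contact_force(): force on the tool from outside, world axes, zero at the start.
- manip.current_wrist_torque(): the same for the moment, N m.
- manip.current_gripper_width(): opening from 0.0 (shut) to 1.0 (fully open).
- manip.current_gripper_force(): force on a finger pad.
Only numpy, scipy, OpenCV 4.12 (cv2) and the standard library are available. Lean on these libraries where they do the work, as an engineer would, in place of code of your own. Each camera call takes 0.05 s, during which the arm holds its last target. There are 200 camera calls.

## Task

Lift the tilting sample tray by its red grip fin, reaching in at a slant under the lamp bar, until the four tins have slid down into a single row against the tray's fence and the hole in the tray's brass ear is in line with the hole in the lock bracket; then let go and push the black-knobbed pin fully home through both, so that the tray stays locked at that tilt. The tins have been weighed, so do not touch them, and leave everything else on the bench where it stands.

Things in the scene. Friction and masses are not known exactly. Their poses are not given: they have to be found in the camera images.
- fixture: fixed base of the tilting tray, a blue plate 250 x 345 x 12 mm. Origin on the bench top, straight below the middle of the tray's hinge axis; x points from the hinge to the lifting edge, y along the hinge towards the lock bracket, z up. The hinge axis runs along y, 30 mm above the bench (the tray frame's origin lies on it, above this origin; at tilt 0 its axes match these)
- tray (a joint): tilt of the steel tray in rad: 0 = level, grows as its far (+x) edge is lifted, to 0.65 at most. The holes are in line at 0.42 (24 degrees), to within about 0.02. The hinge is stiff: the tray stays where it is left; lifting takes about 10 N at the grip fin. Tray 175 mm (x) by 236 mm (y); above the hinge axis its floor is 6 mm, its rims 19 mm and its fence 37 mm high
- grip_fin (a point): gripping point of the red fin at the middle of the tray's lifting edge, on its centre plane, 16 mm below its top. The fin stands square on the tray: 10 mm thick along y (grip it across y), 30 mm long in x, its top 62 mm above the hinge axis. In the tray frame at x 190, y 0, z 46 mm. Axes: the tray's
- lamp_bar (a point): point on the lamp bar straight above the grip fin: a fixed tube 22 mm thick along the fixture's y, carried by a post at y = -148 mm and ending at y = 69 mm. In the fixture frame at x 190, y 0, z 218 mm. It hangs over the fin, so an upright gripper does not fit; one leaning 25 to 45 degrees from vertical back towards the hinge does
- fence (a point): middle of the fence's face at the tray floor; the fence is the aluminium wall along the tray's hinge side. Axes: the tray's (x away from the fence, y along it, z out of the floor). A tin against the fence has its origin at x = 22 mm, z = 0 here. In the tray frame at x 8, y 0, z 6 mm
- ear_hole (a point): centre of the hole (14 mm wide, along y) in the brass ear, a plate 36 x 36 mm and 8 mm thick on the tray's +y end. Axes: the tray's. In the tray frame at x 100, y 136, z 12 mm
- lock_hole (a point): mouth of the hole (11 mm wide, along y) in the aluminium lock bracket at the fixture's +y side, on the outer face of its 32 x 32 mm bush, 30 mm long in y; fixed. Axes: the fixture's. In the fixture frame at x 86.4, y 174, z 81.7 mm; the bush's top is at z 98 mm
- pin: lock pin, waiting in the bracket's hole: steel shank 10 mm thick, 53 mm long, its last 8 mm tapering to 3 mm; flange 18 mm wide; black knob 22 mm wide. Origin on the axis at the flange's inner face; y along the axis to the knob, whose outer end is at y = 32 mm. Slides easily along the fixture's y. At the start the flange is about 27 mm off the bush, the tip inside the bush; home: flange on bush
- pin_tip (a point): the tip of the lock pin, 53 mm from the flange's inner face; axes as the pin's
- tin1: one of the four lidded aluminium sample tins on the tray, a flat cylinder 44 mm in diameter and 22 mm high, about 45 g, with a coloured dot on its lid; origin: centre of its underside, z up through the lid. It slides on the tray once the tray is tilted by about 10 to 15 degrees
- tin2: one of the four lidded aluminium sample tins on the tray, a flat cylinder 44 mm in diameter and 22 mm high, about 45 g, with a coloured dot on its lid; origin: centre of its underside, z up through the lid. It slides on the tray once the tray is tilted by about 10 to 15 degrees
- tin3: one of the four lidded aluminium sample tins on the tray, a flat cylinder 44 mm in diameter and 22 mm high, about 45 g, with a coloured dot on its lid; origin: centre of its underside, z up through the lid. It slides on the tray once the tray is tilted by about 10 to 15 degrees
- tin4: one of the four lidded aluminium sample tins on the tray, a flat cylinder 44 mm in diameter and 22 mm high, about 45 g, with a coloured dot on its lid; origin: centre of its underside, z up through the lid. It slides on the tray once the tray is tilted by about 10 to 15 degrees
- beaker: glass beaker, 78 mm across the rim, 90 mm tall; a bystander; origin under its centre
- amber_bottle: small amber bottle, 34 mm in diameter, 62 mm tall; a bystander; origin under its centre
- stopper: cream rubber stopper, 32 mm across, 30 mm tall; a bystander; origin under its centre
- spare_tin: spare tin with a red dot, 44 mm across, 22 mm high, on the bench beside the fixture; a bystander, not part of the row; origin under its centre
- wash_bottle: white wash bottle, 62 mm in diameter, about 175 mm tall; a bystander; origin under its centre
- mortar: white porcelain bowl, 90 mm across, 50 mm tall; a bystander; origin under its centre
- scoop: flat steel scoop, 185 mm long along its x, 4 mm thick; a bystander; origin under the middle
Not all that is in view belongs to the job. Leave any pink or turquoise look-alike of the tin2 alone.

How it is judged:
On the way, in this order (a step that is already met when the one before it is completed fails the run):
1. the tray is tilted and all four tins stand in a single row against the fence (value of joint tray above 0.2 rad and x of tin1 in the frame of fence between 0.015 and 0.0265 m and x of tin2 in the frame of fence between 0.015 and 0.0265 m and x of tin3 in the frame of fence between 0.015 and 0.0265 m and x of tin4 in the frame of fence between 0.015 and 0.0265 m and z of tin1 in the frame of fence between -0.005 and 0.005 m and z of tin2 in the frame of fence between -0.005 and 0.005 m and z of tin3 in the frame of fence between -0.005 and 0.005 m and z of tin4 in the frame of fence between -0.005 and 0.005 m and angle between the z axis of each of tin1, tin2, tin3, tin4 and the z axis of fence, either way round below 0.12 rad), for 0.2 s.
2. the pin is home through the bracket and the ear, the tins still in their row (value of joint tray between 0.385 and 0.455 rad and y of pin in the frame of lock_hole below 0.004 m and y of pin_tip in the frame of ear_hole below -0.009 m and x of pin_tip in the frame of ear_hole between -0.006 and 0.006 m and z of pin_tip in the frame of ear_hole between -0.006 and 0.006 m and x of tin1 in the frame of fence between 0.015 and 0.0265 m and x of tin2 in the frame of fence between 0.015 and 0.0265 m and x of tin3 in the frame of fence between 0.015 and 0.0265 m and x of tin4 in the frame of fence between 0.015 and 0.0265 m and z of tin1 in the frame of fence between -0.005 and 0.005 m and z of tin2 in the frame of fence between -0.005 and 0.005 m and z of tin3 in the frame of fence between -0.005 and 0.005 m and z of tin4 in the frame of fence between -0.005 and 0.005 m and angle between the z axis of each of tin1, tin2, tin3, tin4 and the z axis of fence, either way round below 0.12 rad), for 0.2 s.
At the end, for the whole second after the job is handed in: The tray is locked at 0.42 rad (within 0.035), the pin's flange is within 4 mm of the bush with its tip at least 5 mm through the tray's ear hole, all four tins stand flat on the tray in a single row against the fence (within 4.5 mm of it), and everything is at rest (all of step 2 and linear speed of each of tin1, tin2, tin3, tin4, pin below 0.01 m/s); the robot touches nothing.
It fails at once if the robot touched a sample tin (contact force between any of the fingers, the arm and tin1 above 0.3 N or contact force between any of the fingers, the arm and tin2 above 0.3 N or contact force between any of the fingers, the arm and tin3 above 0.3 N or contact force between any of the fingers, the arm and tin4 above 0.3 N).
It fails at once if a bystander was moved by more than 20 mm or tipped over (distance of any of beaker, amber_bottle, stopper, spare_tin, wash_bottle, mortar, scoop from where it was at the start of the episode above 0.02 m or angle between any of beaker, amber_bottle, stopper, spare_tin, wash_bottle, mortar, scoop's own z axis and vertical above 0.4 rad).
It also fails if it takes over 64 s, if anything falls off the work surface, if the arm or the gripper's body presses on something with over 40 N, if the wrist force passes 120 N, or if a joint passes its speed limit or range.

## Working session

There is one attempt and no reset: what is moved stays moved. The work goes in short steps, each a Python script; the robot and the scene stay as the last script left them, time stands still between calls to the robot, and variables do not carry over. Pictures are saved under pics/ and viewed, at most 10 in all, crops included, and the job is handed in when it is done.

```bash
mkdir -p pics
python3 - <<'E'
from station import manip
import cv2,pickle
for n in ("side","top"):
    c=manip.capture(n); pickle.dump(c,open(f"{n}0.pkl","wb"))
    cv2.imwrite(f"pics/{n}0.png",cv2.resize(c["color"][:,:,::-1],(800,600),interpolation=cv2.INTER_CUBIC))
    print(n,c["fx"],c["cx"],c["cy"],c["distortion"],c["origin"],c["rotation"])
print(manip.current_t(),manip.current_tool_rot())
E
```

```text
side 543.1423490831966 272.6474943899295 209.58208738421968 [-0.01982247  0.          0.          0.          0.        ] [0.03150418 1.00178575 0.95289877] [-0.64989215  2.48942447 -1.38354361]
top 448.4614864257379 272.30366949418163 214.160478152639 [-0.02638919  0.          0.          0.          0.        ] [ 0.30514924 -0.1166206   1.66436352] [-2.10574457  2.1367172  -0.19101784]
0.1 [-3.09514939e+00 -5.27807431e-01  1.99510321e-04]
```

View pics/top0.png

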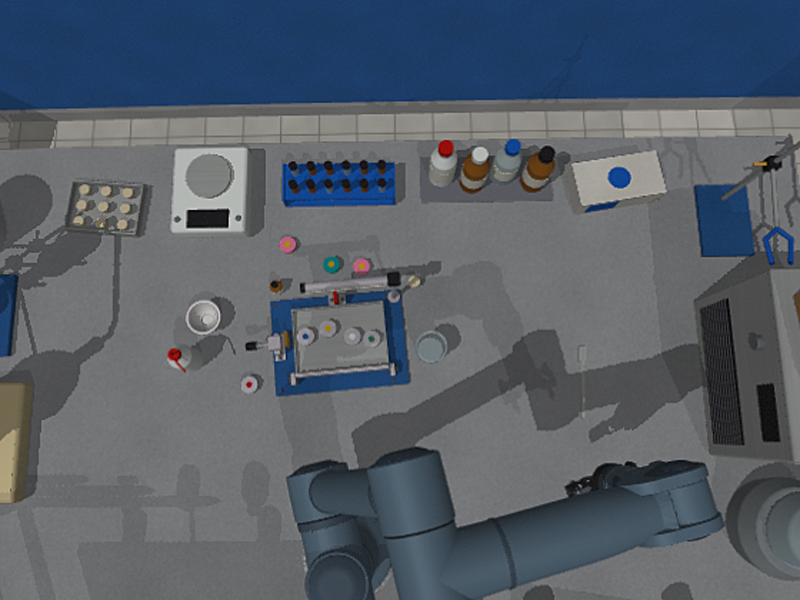

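View pics/side0.png

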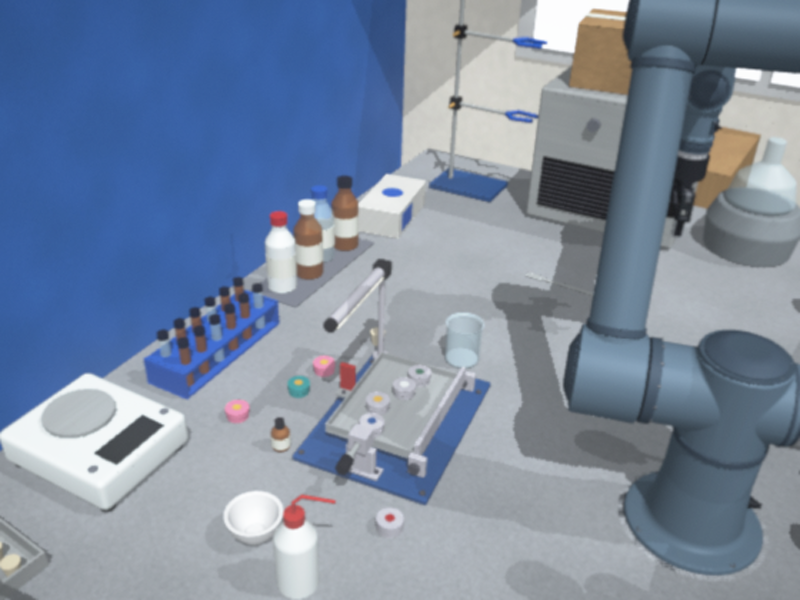

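The top view (800 px wide) shows the fixture plate with corners near (272,302), (403,291), (409,382) and (277,395). The red fin is at (336,298) under the lamp bar, and the pin knob is at (251,346). The four tins are at (306,337), (328,328), (352,337) and (372,339).

Possible mix-ups:
- **Tins:** the spare tin with the red dot (249,384), pink look-alikes (288,244) and (362,266), and a turquoise one (331,264). All are off the tray.
- **Fin:** red objects are the wash-bottle cap (175,355) and the reagent cap (446,148). The fin is the one on the tray edge.
- **Pin knob:** the other black item is the lamp bar end cap (393,279). The knob is at the bracket.

I'll check these in close crops.

Run:
```python
import cv2,pickle
for n,(x,y,w,h) in dict(top=(160,180,140,105),side=(190,170,168,126)).items():
    c=pickle.load(open(f"{n}0.pkl","rb"))["color"][:,:,::-1]
    im=cv2.resize(c[y:y+h,x:x+w],(800,600),interpolation=cv2.INTER_CUBIC)
    cv2.imwrite(f"pics/{n}crop.png",im)
```

```text
(no output)
```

View pics/topcrop.png

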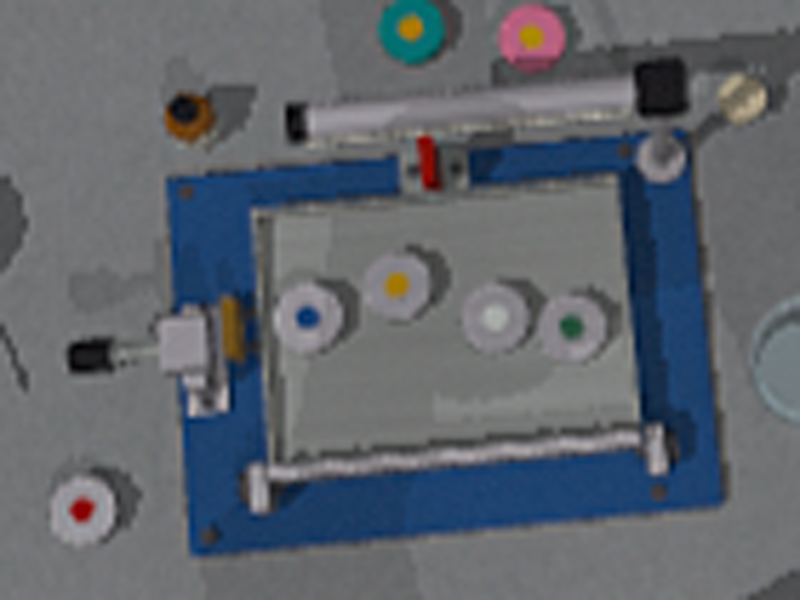

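View pics/sidecrop.png

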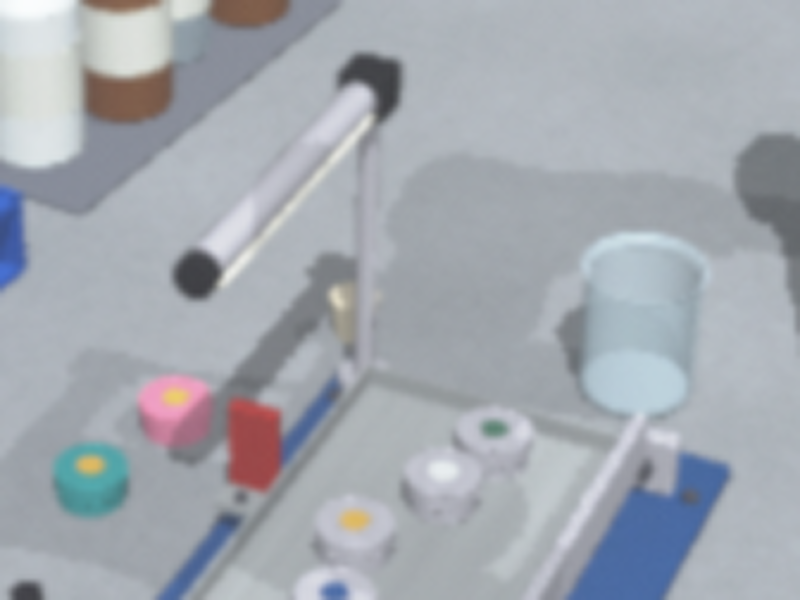

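Top crop: the chosen red fin is at (427,163), the lamp bar's free end at (287,122), the knob's end at (70,357) and the bush top at (183,343). The four dotted tins (blue, yellow, white, green) are on the tray, with the look-alikes outside. Side crop: the lamp end is at (197,274) and the fin's upper corners at (229,400) and (281,411). Next I'll fit the fixture pose to all of these.

```bash
cat > h.py <<'E'
import numpy as np,cv2,pickle
from scipy.spatial.transform import Rotation as R
def proj(c,P):
    Rw=np.array(c["rotation"]); Rw=R.from_rotvec(Rw).as_matrix() if Rw.shape==(3,) else Rw
    K=np.array([[c["fx"],0,c["cx"]],[0,c["fy"],c["cy"]],[0,0,1]])
    t=-Rw.T@c["origin"]
    return cv2.projectPoints(np.array(P,float).reshape(-1,1,3),cv2.Rodrigues(Rw.T)[0],t,K,np.array(c["distortion"]))[0].reshape(-1,2)
def fw(p,P):  # fixture (m) -> world, p=x,y,yaw
    return R.from_euler('z',p[2]).apply(np.array(P,float))+[p[0],p[1],0]
E
python3 - <<'E'
from h import *
from scipy.optimize import least_squares
T=pickle.load(open("top0.pkl","rb"));S=pickle.load(open("side0.pkl","rb"))
tc=lambda u,v:(160+u/5.714,180+v/5.714); sc=lambda u,v:(190+u/4.762,170+v/4.762); sf=lambda u,v:(u/1.4286,v/1.4286)
# (cam, px, pt, plate?)
O=[(T,tc(167,180),(125,172.5,12),1),(T,tc(191,553),(-125,172.5,12),1),(T,tc(725,503),(-125,-172.5,12),1),
(T,tc(427,162),(190,0,92),0),(T,tc(70,357),(86.4,233,81.7),0),(T,tc(183,343),(86.4,159,98),0),(T,tc(287,122),(190,69,218),0),
(S,sc(197,274),(190,69,218),0),(S,sc(229,400),(205,5,92),0),(S,sc(281,411),(175,5,92),0),(S,sf(344,465),(86.4,233,81.7),0),
(S,sf(296,458),(125,172.5,12),1),(S,sf(427,500),(-125,172.5,12),1),(S,sf(490,384),(-125,-172.5,12),1)]
def f(q):
    r=[]
    for c,px,P,pl in O:
        P=np.array(P)/1000+(np.r_[q[3:5],0] if pl else 0)
        r.append(proj(c,fw(q[:3],P))[0]-px)
    return np.ravel(r)
s=least_squares(f,[.5,0,0.09,.09,0],loss='soft_l1')
print(s.x.round(4)); print(f(s.x).reshape(-1,2).round(1))
np.save("fix.npy",s.x[:3])
p=s.x[:3]
print("fin",fw(p,[.19,0,.076]),"knob",fw(p,[.0864,.233,.0817]))
E
```

```text
[0.4384 0.0067 0.0888 0.0856 0.0091]
[[-0.7 -0.4]
 [-0.2  1. ]
 [ 0.1  0.1]
 [ 0.4 -1.1]
 [ 0.6  0.4]
 [ 0.7  0.2]
 [ 0.8  0.5]
 [-0.1  0.5]
 [ 0.2 -0. ]
 [-0.5  0.6]
 [-0.6  1.2]
 [-2.7 -1.9]
 [ 0.4  0.6]
 [ 0.7 -2.3]]
fin [0.62768577 0.02357289 0.076     ] knob [0.50382699 0.24646515 0.0817    ]
```

The fit is consistent to about 1 px (roughly 2 mm). Now I'll move to a slanted pre-grasp and look with the wrist camera.

```bash
cat >> h.py <<'E'
import os
p=np.load("fix.npy") if os.path.exists("fix.npy") else None
def rot(a,flip=0):  # tool leaning a from vertical, closing along fixture y
    z=np.array([np.sin(a),0,-np.cos(a)]); y=np.array([0,1,0]) * (-1 if flip else 1)
    M=np.column_stack([np.cross(y,z),y,z])
    return (R.from_euler('z',p[2])*R.from_matrix(M))
def grip(t):  # grip point in fixture frame at tilt t
    return np.array([.19*np.cos(t)-.046*np.sin(t),0,.03+.19*np.sin(t)+.046*np.cos(t)])
def tool(t,a,back=0,flip=0):
    r=rot(a+t,flip); return fw(p,grip(t))-back*r.as_matrix()[:,2], r.as_rotvec()
E
python3 - <<'E'
from h import *
from station import manip
A=np.radians(32)
for flip in (0,1):
  for t,b in ((0,.2),(0,0),(.42,0),(.5,0),(.42,.12)):
    q=manip.inverse_kinematics(*tool(t,A,b,flip)); print(flip,t,b,None if q is None else np.round(q,2))
E
```

```text
0 0 0.2 [-0.17 -0.15 -0.7   0.47  0.14 -0.22]
0 0 0 [-0.11  0.29 -0.76 -0.02  0.11 -0.17]
0 0.42 0 None
0 0.5 0 None
0 0.42 0.12 None
1 0 0.2 [-0.17 -0.15 -0.7   0.47  0.14  2.92]
1 0 0 [-0.11  0.29 -0.76 -0.02  0.11  2.97]
1 0.42 0 None
1 0.5 0 None
1 0.42 0.12 None
```

Run:
```python
from h import *
from station import manip
for t in (0,.2,.3,.42,.46):
  for b in (0,.06,.12):
    ok=[d for d in range(20,62,3) if manip.inverse_kinematics(*tool(t,np.radians(d)-t,b)) is not None]
    print(t,b,ok)
```

```text
0 0 [20, 23, 26, 29, 32, 35, 38, 41, 44]
0 0.06 [20, 23, 26, 29, 32, 35, 38, 41]
0 0.12 [20, 23, 26, 29, 32, 35, 38, 41]
0.2 0 [20, 23, 26, 29, 32, 35, 38, 41, 44]
0.2 0.06 [20, 23, 26, 29, 32, 35, 38, 41, 44]
0.2 0.12 [20, 23, 26, 29, 32, 35, 38, 41, 44]
0.3 0 [20, 23, 26, 29, 32, 35, 38, 41, 44]
0.3 0.06 [20, 23, 26, 29, 32, 35, 38, 41, 44]
0.3 0.12 [20, 23, 26, 29, 32, 35, 38, 41, 44]
0.42 0 [20, 23, 26, 29, 32, 35, 38, 41, 44]
0.42 0.06 [20, 23, 26, 29, 32, 35, 38, 41, 44]
0.42 0.12 [20, 23, 26, 29, 32, 35, 38, 41, 44]
0.46 0 [20, 23, 26, 29, 32, 35, 38, 41, 44]
0.46 0.06 [20, 23, 26, 29, 32, 35, 38, 41, 44]
0.46 0.12 [20, 23, 26, 29, 32, 35, 38, 41, 44]
```

Run:
```python
from h import *
from station import manip
P,r=tool(0,np.radians(29),.17)
manip.goto(P,r)
tp=manip.current_tcp_pos(); tr=manip.current_tool_rot()
c=manip.capture("wrist"); pickle.dump((c,tp,tr),open("w0.pkl","wb"))
cv2.imwrite("pics/w0.png",cv2.resize(c["color"][:,:,::-1],(800,600)))
print(manip.current_t(),tp-P,manip.current_gripper_width())
M=np.eye(4);M[:3,:3]=R.from_rotvec(tr).as_matrix();M[:3,3]=tp
M=M@np.array(c["mount"]); c["origin"]=M[:3,3]; c["rotation"]=M[:3,:3]
P=fw(p,[[.205,0,.092],[.175,0,.092],[.175,5e-3,.092],[.175,-5e-3,.092],[.19,.069,.218]])
print(proj(c,P)*1.4286)
```

```text
2.5083 [ 0.00033385 -0.0005944   0.00022684] 0.9960528205347932
[[400.97937008 308.34183461]
 [401.11770432 274.24817971]
 [409.46269295 274.24975585]
 [392.77256776 274.24764444]
 [557.23465503 493.15851274]]
```

View pics/w0.png

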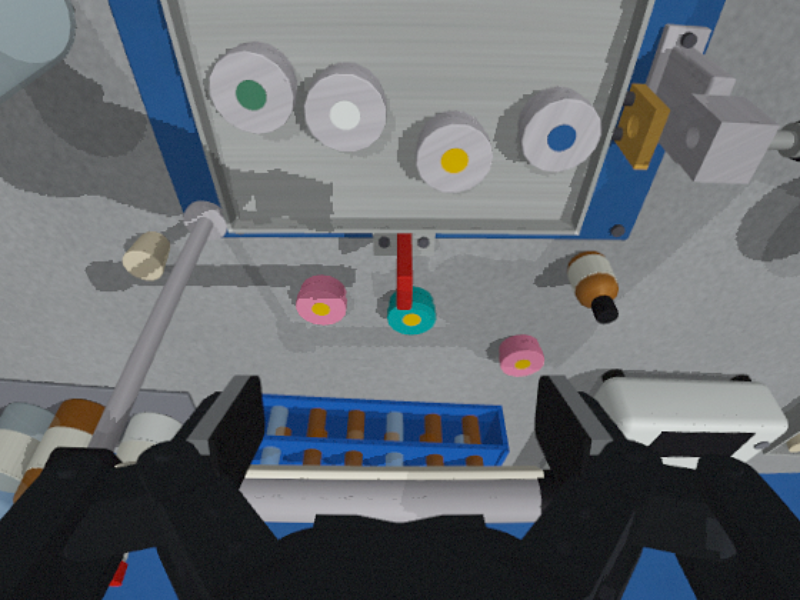

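The wrist view shows the fin between the open fingers, with its top end at (405,308) against a prediction of (401,308). That is about 2 mm towards +y, so I'll correct for it. The tins lie well apart, and the lamp bar is clear. Now grip.

Run:
```python
from h import *
from station import manip
dy=R.from_euler('z',p[2]).apply([0,.0018,0]); np.save("fix.npy",[p[0]+dy[0],p[1]+dy[1],p[2]])
P,r=tool(0,np.radians(29)); P=P+dy
s=manip.line_to(P,v=.08,stop_force=8); print("stop",s,manip.current_tcp_pos()-P)
manip.move_gripper(0.0)
print(manip.current_t(),manip.current_gripper_width(),manip.current_gripper_force(),manip.current_contact_force().round(1))
```

```text
stop False [ 1.48552878e-04 -4.52975769e-05  4.11261853e-04]
5.4583 0.1050377275270953 58.59026312828064 [-2.2  2.7  2.4]
```

Run:
```python
from h import *
from station import manip
for t in np.linspace(0,.42,8)[1:]:
    lean=np.radians(29+14*t/.42)
    P,r=tool(t,lean-t)
    s=manip.line_to(P,v=.05,orientation=r,stop_force=60)
    F=manip.current_contact_force(); print(round(t,2),s,F.round(1),manip.current_gripper_width())
    if s: break
manip.wait(.5)
print(manip.current_t(),manip.current_tcp_pos()-P)
for n in ("side","top"):
    c=manip.capture(n); pickle.dump(c,open(f"{n}1.pkl","wb"))
a,b=[pickle.load(open(f"{n}1.pkl","rb"))["color"][:,:,::-1] for n in("side","top")]
im=np.hstack([cv2.resize(a[215:355,190:360],(400,330)),cv2.resize(b[180:285,160:300],(400,330))])
cv2.imwrite("pics/l1.png",im)
```

```text
0.06 False [-0.3  3.9 -0.9] 0.10680312776976958
0.12 False [-0.8  4.7 -0.7] 0.10779829625610513
0.18 False [-1.4  4.7 -0.4] 0.1055954622847064
0.24 False [-1.2  6.  -2.8] 0.1079908460858021
0.3 False [-2.   4.8 -0.2] 0.10565243986488766
0.36 False [-1.1  5.3 -0.5] 0.10797459077445912
0.42 False [-2.   4.9 -1.6] 0.10388162019700327
8.6417 [-0.0009121   0.00062238 -0.00082562]
```

View pics/l1.png

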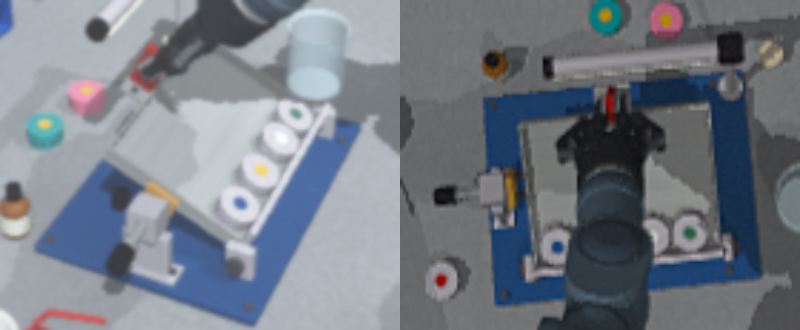

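Both views show the tray tilted with all four tins in a row against the fence. The TCP sags 0.8 mm, so I'll trim up slightly, release, back out and measure the tilt.

Run:
```python
from h import *
from station import manip
L=np.radians(43); t=.425
P,r=tool(t,L-t); manip.line_to(P,v=.03,orientation=r)
manip.wait(.2); q=manip.current_tcp_pos(); g=R.from_euler('z',-p[2]).apply(q-[p[0],p[1],0]); print("tilt",np.arctan2(g[2]-.03,g[0])-np.arctan2(.046,.19))
manip.move_gripper(.6); print(manip.current_contact_force().round(1))
P,r=tool(t,L-t,.13); manip.line_to(P,v=.15)
tp=manip.current_tcp_pos(); tr=manip.current_tool_rot()
c=manip.capture("wrist")
M=np.eye(4);M[:3,:3]=R.from_rotvec(tr).as_matrix();M[:3,3]=tp
M=M@np.array(c["mount"]); c["origin"]=M[:3,3]; c["rotation"]=M[:3,:3]
pickle.dump(c,open("w1.pkl","wb"))
im=cv2.resize(c["color"][:,:,::-1],(800,600))
def tr_(t,P): P=np.array(P,float); return fw(p,np.column_stack([P[:,0]*np.cos(t)-P[:,2]*np.sin(t),P[:,1],.03+P[:,0]*np.sin(t)+P[:,2]*np.cos(t)]))
for t,col in ((.40,(0,0,255)),(.42,(0,255,0)),(.44,(255,0,0))):
    pts=proj(c,tr_(t,[[.205,0,.062],[.175,0,.062],[.118,.14,.03],[.082,.14,.03],[.1,.14,.012],[.175,.118,.019]]))*1.4286; print(t,pts.round(1).tolist())
    for u in pts: cv2.circle(im,tuple(int(x) for x in u),2,col,-1)
cv2.imwrite("pics/w1.png",im); print(manip.current_t())
```

```text
tilt 0.42329378244479765
[-0.4  0.2  0.1]
0.4 [[399.8, 327.7], [399.9, 284.3], [666.1, 161.2], [688.2, 90.6], [660.9, 116.9], [593.4, 243.9]]
0.42 [[399.8, 330.7], [400.0, 286.2], [668.5, 161.7], [690.3, 90.2], [662.7, 117.5], [595.5, 246.2]]
0.44 [[399.9, 333.7], [400.0, 287.9], [671.0, 162.2], [692.4, 89.6], [664.6, 118.1], [597.7, 248.5]]
10.7333
```

View pics/w1.png

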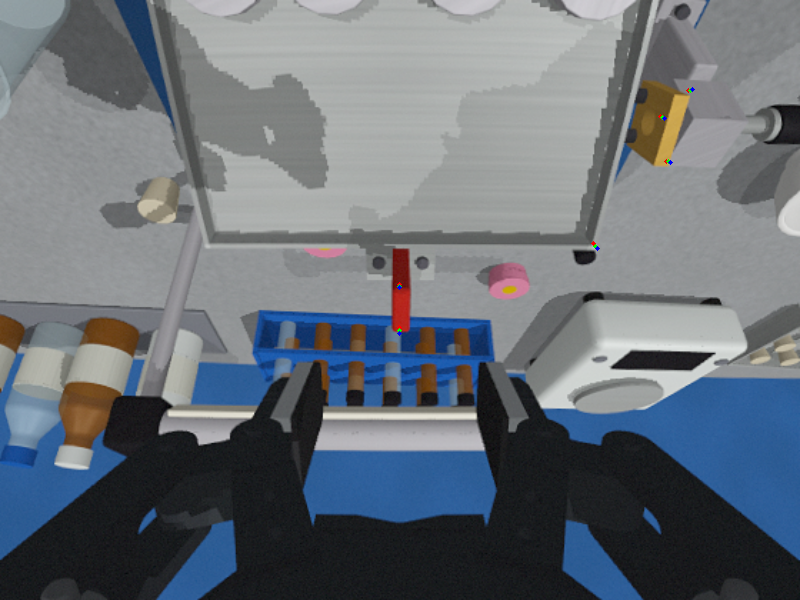

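The predicted fin and ear points for 0.42 rad fall on the image: the fin tip is at (400,330) and the ear corners at (668,162) and (690,90). The holes are in line, so next is the pin.

Run:
```python
from h import *
from station import manip
manip.move_gripper(0.0)
q0=np.array(manip.current_joint_positions()); best=None
for s in (1,-1):
    z=np.array([0,0,-1.]); y=np.array([s,0,0.])
    r=(R.from_euler('z',p[2])*R.from_matrix(np.column_stack([np.cross(y,z),y,z]))).as_rotvec()
    q=manip.inverse_kinematics(fw(p,[.0864,.275,.085]),r); print(s,None if q is None else np.round(q,2))
    if q is not None and (best is None or abs(q[5]-q0[5])<best[0]): best=(abs(q[5]-q0[5]),r)
r=best[1]
P=manip.current_tcp_pos(); manip.line_to(P+[-.03,0,.05])
manip.goto(fw(p,[.0864,.28,.22]),r)
manip.line_to(fw(p,[.0864,.28,.085]),v=.12)
print(manip.current_t(),manip.current_contact_force().round(1))
s=manip.line_to(fw(p,[.0864,.214,.085]),v=.03,stop_force=12)
g=R.from_euler('z',-p[2]).apply(manip.current_tcp_pos()-[p[0],p[1],0])
print(s,g,manip.current_contact_force().round(1),manip.current_t())
```

```text
1 [ 0.42  0.48 -0.2   0.89  0.    1.9 ]
-1 [ 0.42  0.48 -0.2   0.89  0.   -1.24]
14.2083 [-0.3 -0.2 -0.7]
True [0.08688014 0.23545644 0.08569935] [-0.3 -0.7 -0. ] 15.6667
```

Run:
```python
from h import *
from station import manip
for y in (.232,.228,.224,.220,.217,.214):
    s=manip.line_to(fw(p,[.0864,y,.085]),v=.02,stop_force=20)
    g=R.from_euler('z',-p[2]).apply(manip.current_tcp_pos()-[p[0],p[1],0])
    print(s,g.round(4),R.from_euler('z',-p[2]).apply(manip.current_contact_force()).round(1))
    if s: break
print(manip.current_t())
tp=manip.current_tcp_pos();c=manip.capture("side"); cv2.imwrite("pics/s2.png",cv2.resize(c["color"][215:355,190:360,::-1],(680,560),interpolation=cv2.INTER_CUBIC))
```

```text
False [0.0864 0.232  0.085 ] [-0.2  1.3  1.4]
False [0.0865 0.228  0.0851] [-0.4  2.3  1.6]
False [0.0864 0.2239 0.0851] [-0.5  2.3  2.1]
False [0.0865 0.2199 0.0851] [-0.3  4.2  2.3]
False [0.0865 0.2185 0.0854] [-1.2  7.8  4.3]
False [0.0866 0.2182 0.0859] [-1.7 15.8  5.3]
17.6667
```

View pics/s2.png

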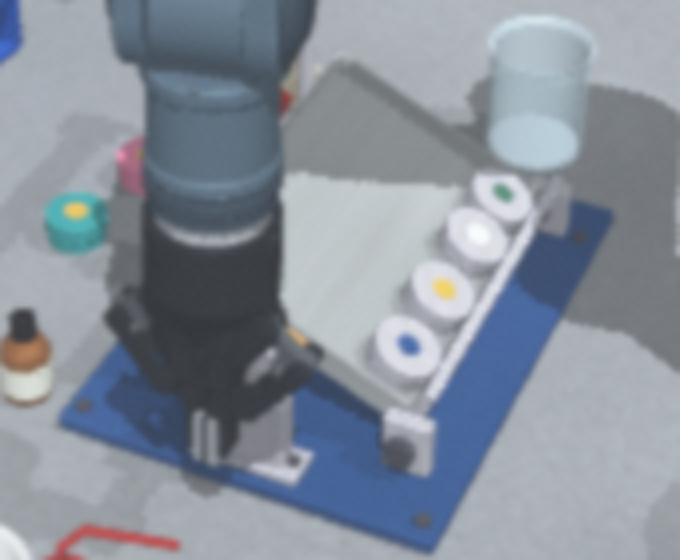

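The push met a hard stop at y ≈ 0.218, against 0.217 expected with the flange on the bush. The tins are still in their row. I'll back off and verify.

Run:
```python
from h import *
from station import manip
manip.line_to(fw(p,[.0864,.28,.085]),v=.1)
manip.line_to(fw(p,[.0864,.28,.25]),v=.15)
tp=manip.current_tcp_pos(); tr=manip.current_tool_rot()
manip.move_joints(np.array(manip.current_joint_positions())+[.45,0,0,0,0,0])
ims=[]
for n,(x,y) in dict(side=(195,230),top=(160,180)).items():
    c=manip.capture(n); ims.append(cv2.resize(c["color"][y:y+105,x:x+105,::-1],(400,400),interpolation=cv2.INTER_CUBIC))
    for yy in (.206,.233): print(n,((proj(c,fw(p,[.0864,yy,.0817]))[0]-[x,y])*400/105).round(0))
cv2.imwrite("pics/e.png",np.hstack(ims)); print(manip.current_t())
```

```text
side [191. 341.]
side [171. 370.]
top [ 76. 237.]
top [ 47. 240.]
20.8833
```

View pics/e.png

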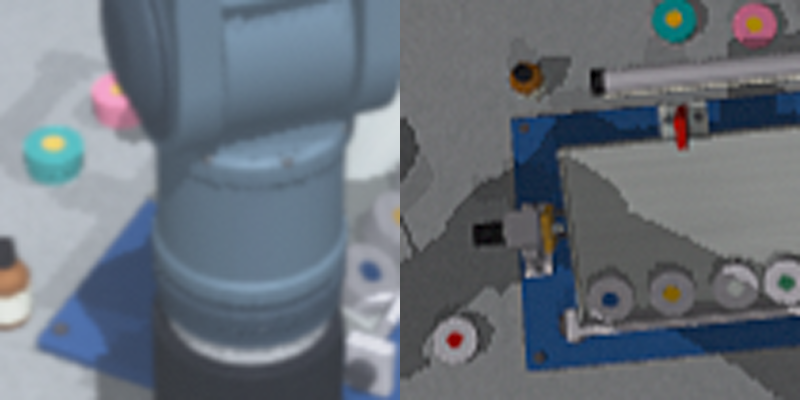

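The top view shows the knob's outer end at x ≈ 74, against 76 predicted for home. The pin tip is sticking out past the brass ear, the tins are in their row, and the bystanders in this crop are where they were. Handing in.

Run:
```python
from station import manip
manip.wait(.3); print(manip.job_done())
```

```text
the job is handed in; nothing more can be done
None
```

The tray is locked at about 0.42 rad with the pin home through bracket and ear and all four tins in a row on the fence; the job was handed in at about 21 s of the 64 s allowed, and no verdict came back.

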